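Re-mix a sample tube on the touch vortex mixer

TASK

Mix the long sample tube again: take it out of the sloping rack, hold it upright and press its tip down into the round cup of the vortex mixer until the sprung cup is fully down, and keep it pressed like that for two full seconds. Then put the tube back fully home in its own place in the rack and let go; leave the two short tubes and the other things on the desk where they are.

Things in the scene. Friction and masses are not known exactly. Their poses are not given: they have to be found in the camera images.
- long_tube: the long screw-capped sample tube: off-white body, 118 mm long with its cap, body 29 mm in diameter, with a round (half-ball) bottom; ribbed grey cap 34 mm in diameter, the top 16 mm. Origin at the tip (lowest point of the round bottom), z along the tube to the cap. It starts in one of the rack's three places and stands 52 mm out of the top sheet (a short tube 28 mm)
- long_tube_cap (a point): middle of the long tube's cap, on its axis, 110 mm from the tip; axes as the tube
- short_tube_1: a short tube of the same make, 94 mm long, same diameters and cap; origin at its tip, z along the tube; in another place of the rack
- short_tube_2: the other short tube, the same as short_tube_1
- tube_rack: fixed sloping tube rack, 120 mm deep (x), 198 mm wide (y), about 115 mm high: aluminium sheets between two grey cheeks. Origin under its middle on the desk, -x is its front, z up. Three places along its y, at -60, 0 and +60 mm; the tubes lean 35 degrees from vertical, caps to the front (-x)
- rack_place (a point): where a tube's tip rests in the middle place of the rack (rack frame x = 28 mm, y = 0, z = 33 mm); its z axis is the place's axis, pointing out of the hole, its y the rack's y. Holes are 32.5 mm wide; along this z the lower holed sheet lies at 30 to 34 mm and the top one at 62 to 66 mm
- mixer: fixed vortex mixer, a white housing 124 mm deep (x), 96 mm wide (y), 50 mm high with a dial and a rocker at its front (-x) and a black rubber cup on its grey neck; origin under its middle on the desk, z up. The cup's axis stands 18 mm behind (+x of) the origin
- cup_floor (a point): middle of the floor of the mixer's cup (inner floor 23 mm across, widening to a mouth 40 mm across, 11 mm above the floor; outside 48 mm); 75 mm above the desk while the cup is up, and goes down with it
- mixer_cup (a joint): how far the sprung cup is pressed down, m: 0 up, 0.008 fully down; needs about 3 N to start and 10 N to be fully down; springs back
- pc_tower: fixed obstacle: tall black computer tower at the right of the work, 345 mm deep (x), 180 mm wide (y), 405 mm high, origin under its middle on the desk; keep arm and gripper clear of it
- monitor: fixed obstacle: screen at the back, 557 mm wide; its lower edge is 230 mm above the desk and its face about 60 mm in front of (-x of) this origin
- label_roll: bystander: white roll of labels lying flat, 58 mm in diameter, 33 mm high, origin under its middle
- marker: bystander: marker pen lying on the desk, 135 mm long, 17 mm thick, origin under its middle

How it is judged (in metres and radians):
On the way:
1. the upright long tube presses the mixer's cup fully down, for 1.5 s (value of joint mixer_cup above 0.0072 m and contact force between long_tube and mixer above 5 N and horizontal distance between long_tube and cup_floor below 0.012 m and angle between long_tube's own z axis and vertical below 0.26 rad), for 1.5 s.
At the end, for the whole second after the job is handed in: the long tube stands at rest in its own place in the rack, fully home (tip within 8 mm and cap within 12 mm of where they were), the mixer's cup has sprung back up, and both short tubes are home in their places (within 8 mm) (distance of each of long_tube, short_tube_1, short_tube_2 from where it was at the start of the episode below 0.008 m and distance of long_tube_cap from where it was at the start of the episode below 0.012 m and linear speed of long_tube below 0.03 m/s and value of joint mixer_cup below 0.001 m); the robot touches nothing.
It fails at once if a short tube is pulled or knocked more than 25 mm from its place (distance of any of short_tube_1, short_tube_2 from where it was at the start of the episode above 0.025 m).
It fails at once if the label roll or marker is moved by more than 30 mm (distance of any of label_roll, marker from where it was at the start of the episode above 0.03 m).
It also fails if it takes over 58 s, if anything falls off the work surface, if the arm or the gripper's body presses on something with over 40 N, if the wrist force passes 120 N, or if a joint passes its speed limit or range.

ROBOT

A 7-joint arm with a two-finger parallel gripper is mounted at the origin on a cart in front of the work surface, level with it; the furniture and walls round the work are solid. World frame = base frame: x ahead of the robot, y to its left, z up, the work surface at z = 0. Lengths are in m, angles in degrees, forces in N, time in s.
With the tool pointing down it reaches from about 0.425 to 0.875 m from the base axis. Payload 4.7 kg.
Tool frame: the origin (TCP) lies on the centre line of the jaws, within the pads' length; the fingertips stand ahead of it and the grasp point (between the pads) lies 2 mm behind it (env.tip_reach is the x of the fingertips in the tool frame, in m); x points along the fingers, z is the direction in which the jaws open and shut, and the axes are right-handed (so a half turn about x gives the same grasp; the last joint's range is limited). The gripper opens to 87 mm and grips with 3 to 60 N. Pads are 19 mm wide; open, the fingers measure 117 mm over their backs; the gripper's body (75 mm by 190 mm) begins 51 mm behind the grasp point.
Start: joints at [-64.509, 18.392, -4.016, 83.108, 1.295, 78.541, -3.26], TCP at [0.271, 0.591, 0.24] pointing down, gripper open.
Joint ranges: [-163.93, 163.93], [-17.29, 119.83], [-79.2, 71.16], [3.27, 140.29], [-89.18, 269.18], [5.43, 117.66], [-154.24, 154.24]. Speed limits (degrees/s): [147.25, 147.25, 180, 180, 180, 180, 180].

INTERFACE

Orientations are given as [roll, pitch, yaw] about the fixed x, y, z axes, in that order (R = Rz(yaw) Ry(pitch) Rx(roll)).
In Python, from cell import telemetry, optics, env, models gives the robot as it stands.
- The arm moves only by the shell command python3 -m pendant 'ROWS' [FORCE]. ROWS is JSON, a list of rows, each a list of 3 entries, a list of its own where there are three numbers: the finger opening in mm, from 0 to 87, then the shift along the tool's x, y, z in mm, then the turn, a rotation vector about the tool's x, y, z in rad. A call has 1 to 10 rows; each row is the pose to reach, as a shift and turn from the pose commanded when the call began, along the tool's axes at that moment; what a row does not reach only later rows make up. A row lasts 1/12 s, in which the tool goes at most 41.7 mm and 7.16 degrees, less where a joint would pass 70% of its speed; a pose out of reach is approached as far as the arm can. A call with a gripper value outside its range is refused whole. The fingers move at their own pace and stop on an object; FORCE is the grip in N (left out, the last holds). Time passes only in rows, so rows that repeat a pose let the fingers close. It gives the time, the measured TCP pose, the force and the opening at its end, in the units of the state.
- telemetry.get_obs(): the state, without advancing time (a new reading comes with each control period).
- optics.read_camera(name): name is "scene" or "side" or "wrist"; returns a dict with "image" (384x512x3 uint8, blue, green, red), "range_z" (384x512 float32, m along the optical axis (not along the pixel's ray), 0 where there is no reading), "fx", "fy", "cx", "cy" (pixels), "cam_to_world" (4x4, takes a point from camera to world coordinates). Camera axes: x right, y up, looking along -z (the intrinsics and any distortion apply to the point x, -y, -z); pixel columns grow to the right and rows downward; lengths in m; the calibration is good to about 2 mm. A picture is of the moment at which its call begins.
- env.sign_off(): hands the job in, once; it reports no verdict.
Trained networks look in the newest picture that a camera, given by its name, has taken for a name from the list of things; names that differ only in an ending like _2 or _b are one class to them, and where a whole thing is asked for, a point or a joint stands for the part that bears it (a point fixed in the world has none). Each returns a list of dicts, best first, with "confidence" (0 to 1); they miss things now and then, are a little off and sometimes report something else, mostly with a low value. They report only what shows in the picture. A call takes as long as a camera call.
- models.masks_of(camera, label): "pixels" (384x512 bool, what is visible of it) and "extent" ([left, top, right, bottom] as shares, 0 to 1, of the picture: columns of its width, rows of its height, round what is visible of it).
- models.landmark_of(camera, label): "centre" ([row, column] as shares, 0 to 1, of the picture: columns of its width, rows of its height: a listed point, or the origin of a listed thing).
The state is a dict: "time_s": time; "qpos": joint angles; "joint_velocities": joint speeds; "effort": joint torques, N m; "tool_pos": TCP position; "tool_rot": TCP orientation; "force": force on the tool from outside, world axes, zero at the start; "wrist_torque": the same for the moment, N m; "grip_width": finger opening in m.
Only numpy, scipy, OpenCV 4.12 (cv2) and the standard library are available. Lean on these libraries where they do the work, as an engineer would, in place of code of your own. Each camera call takes 0.05 s, during which the arm holds its last target.

## Working session

There is one attempt and no reset: what is moved stays moved. The work goes in short steps, Python scripts to look and compute and a shell command to move; the robot and the scene stay as the last step left them, time stands still between calls to the robot, and variables do not carry over. Pictures are saved under pics/ and viewed, and the job is handed in when it is done.

```bash
ls; mkdir -p pics; python3 - <<'E'
from cell import telemetry, optics, env, models
import cv2
print(telemetry.get_obs(), env.tip_reach)
for c in ["scene","side","wrist"]:
    d=optics.read_camera(c); cv2.imwrite(f"pics/{c}0.png",d["image"]); print(c,d["fx"],d["cx"],d["cy"],[k for k in d],d["cam_to_world"].round(3).tolist())
E
```

```text
pics
{'time_s': 0.0, 'qpos': array([-64.50904809,  18.43927919,  -4.01518734,  83.17518254,
         1.29620312,  78.5395464 ,  -3.25992493]), 'joint_velocities': array([ 0.05878155, -0.06768331, -0.022146  , -0.04874576,  0.0306389 ,
        0.05890219, -0.01377878]), 'effort': array([-1.44657802e-04, -4.91281199e+01, -4.04041372e-01, -3.12529457e+01,
       -6.39271550e-02,  4.36902686e-02,  1.96388032e-04]), 'tool_pos': array([0.27127816, 0.59011633, 0.23845648]), 'tool_rot': array([-176.32077443,   89.89107488, -111.00198182]), 'force': array([ 0.32370647, -0.39315851, -0.87051055]), 'wrist_torque': array([0.03081025, 0.01510319, 0.0130237 ]), 'grip_width': 0.08692471291726338} 0.017
scene 403.22204356178264 248.76521726659922 186.26310919765027 ['image', 'range_z', 'fx', 'fy', 'cx', 'cy', 'cam_to_world'] [[-0.893, 0.294, -0.342, 0.197], [-0.451, -0.595, 0.665, 0.726], [-0.008, 0.748, 0.664, 0.851], [0.0, 0.0, 0.0, 1.0]]
side 354.4390070432739 254.94655099325942 188.43913557206923 ['image', 'range_z', 'fx', 'fy', 'cx', 'cy', 'cam_to_world'] [[-0.997, -0.035, 0.066, 0.651], [0.075, -0.401, 0.913, 0.968], [-0.005, 0.916, 0.402, 0.508], [0.0, 0.0, 0.0, 1.0]]
wrist 304.387336714702 251.97079297148636 189.2889325083481 ['image', 'range_z', 'fx', 'fy', 'cx', 'cy', 'cam_to_world'] [[0.417, -0.877, -0.24, 0.205], [0.909, 0.402, 0.112, 0.62], [-0.002, -0.265, 0.964, 0.385], [0.0, 0.0, 0.0, 1.0]]
```

View pics/scene0.png

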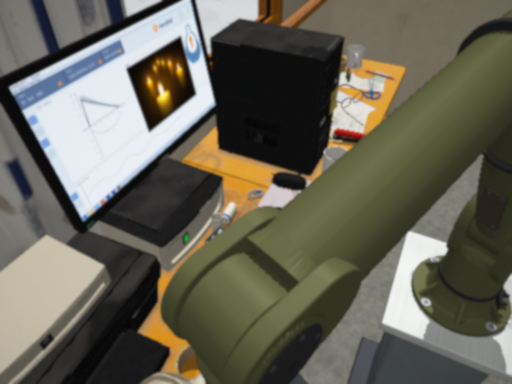

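View pics/side0.png

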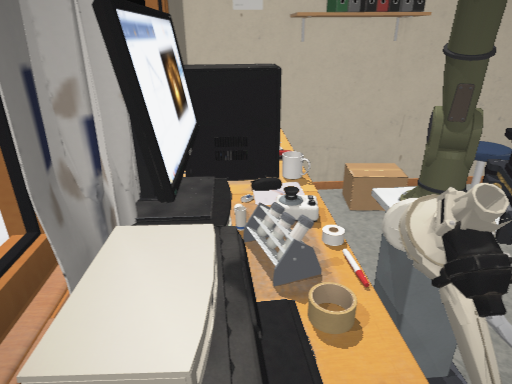

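View pics/wrist0.png

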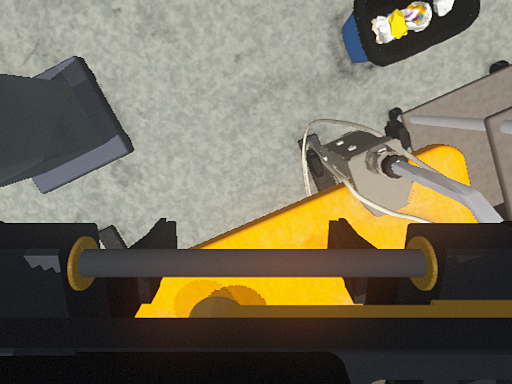

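The scene view is blocked by the arm. The side view shows the rack (~285,240), the mixer with its black cup behind it (~291,195), the label roll (333,235), the marker (355,268) and the tower at the back. Next I'll measure these.

```bash
cat > h.py <<'E'
from cell import telemetry, optics, env, models
import numpy as np, cv2
from scipy.spatial.transform import Rotation as R
def cloud(d):
    z=d["range_z"]; v,u=np.mgrid[0:384,0:512]
    P=np.stack([(u-d["cx"])/d["fx"]*z,-(v-d["cy"])/d["fy"]*z,-z],-1)
    W=P@d["cam_to_world"][:3,:3].T+d["cam_to_world"][:3,3]
    W[z<=0]=np.nan
    return W
def proj(d,p):
    q=np.linalg.inv(d["cam_to_world"])@np.append(p,1)
    return d["cx"]+d["fx"]*q[0]/-q[2], d["cy"]-d["fy"]*q[1]/-q[2]
E
python3 - <<'E'
from h import *
for c in ["side","scene"]:
    d=optics.read_camera(c);W=cloud(d)
    big=d["image"].copy()
    for l in ["long_tube","short_tube_1","tube_rack","mixer","cup_floor","rack_place","long_tube_cap","pc_tower","monitor","label_roll","marker"]:
        for m in models.landmark_of(c,l)[:3]:
            print(c,l,round(m["confidence"],2),"lm px",round(m["centre"][1]*512),round(m["centre"][0]*384))
        if l in("cup_floor","rack_place","long_tube_cap"):continue
        for m in models.masks_of(c,l)[:3]:
            p=W[m["pixels"]]; p=p[~np.isnan(p[:,0])]
            if len(p): print("   mask",round(m["confidence"],2),len(p),(np.array(m["extent"])*[512,384,512,384]).round(),"med",np.median(p,0).round(3),"min",np.percentile(p,3,axis=0).round(3),"max",np.percentile(p,97,axis=0).round(3))
    if c=="side": cv2.imwrite("pics/sidezoom.png",cv2.resize(big[165:345,220:380],None,fx=3.3,fy=3.3,interpolation=cv2.INTER_CUBIC))
E
```

```text
side long_tube 0.57 lm px 280 261
   mask 0.79 443 [275. 213. 312. 260.] med [0.505 0.298 0.107] min [0.478 0.281 0.046] max [0.552 0.308 0.135]
side short_tube_1 0.71 lm px 271 249
side short_tube_1 0.58 lm px 259 235
   mask 0.76 447 [268. 212. 296. 248.] med [0.539 0.245 0.085] min [0.508 0.174 0.031] max [0.568 0.271 0.115]
   mask 0.71 438 [256. 203. 285. 236.] med [0.558 0.188 0.081] min [0.526 0.138 0.031] max [0.587 0.221 0.116]
   mask 0.33 2553 [243. 204. 322. 285.] med [0.542 0.321 0.048] min [0.469 0.148 0.003] max [0.613 0.345 0.101]
side tube_rack 0.57 lm px 279 255
   mask 0.78 2581 [243. 203. 319. 286.] med [0.543 0.319 0.048] min [0.47  0.148 0.004] max [0.611 0.345 0.101]
side mixer 0.75 lm px 295 215
   mask 0.63 965 [273. 186. 322. 220.] med [0.463 0.051 0.05 ] min [ 0.406 -0.013  0.004] max [0.512 0.079 0.086]
side cup_floor 0.43 lm px 292 192
side cup_floor 0.27 lm px 263 238
side rack_place 0.75 lm px 268 248
side long_tube_cap 0.64 lm px 307 218
side pc_tower 0.35 lm px 308 220
   mask 0.48 406 [321. 227. 346. 247.] med [0.392 0.19  0.026] min [0.365 0.151 0.002] max [0.416 0.202 0.033]
side label_roll 0.75 lm px 331 240
   mask 0.69 416 [323. 227. 345. 246.] med [0.392 0.19  0.026] min [0.365 0.151 0.002] max [0.416 0.202 0.033]
side marker 0.82 lm px 353 269
   mask 0.65 297 [343. 247. 368. 290.] med [0.374 0.313 0.013] min [0.361 0.238 0.   ] max [0.38  0.37  0.016]
   mask 0.52 58 [207. 224. 223. 240.] med [0.585 0.152 0.093] min [0.571 0.146 0.068] max [0.603 0.16  0.106]
```

View pics/sidezoom.png

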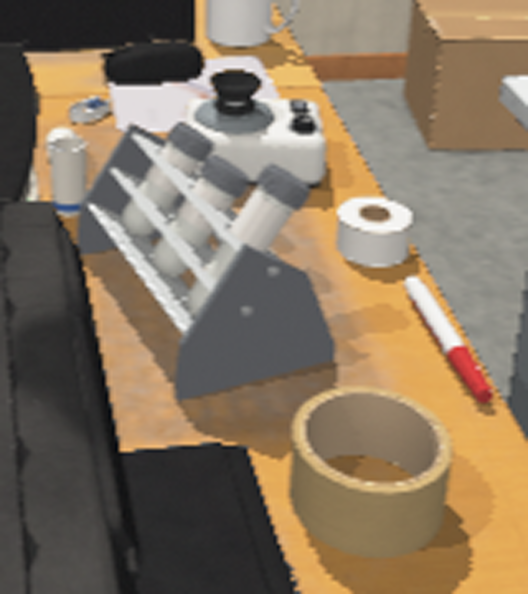

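```bash
python3 - <<'E'
from h import *
d=optics.read_camera("side");W=cloud(d)
m=models.masks_of("side","tube_rack")[0]["pixels"]
p=W[m]; p=p[~np.isnan(p[:,0])]
q=p[(p[:,1]>0.30)]
for i in range(4):
    c=q.mean(0); n=np.linalg.svd(q-c)[2][2]; e=(q-c)@n; q=q[abs(e)<0.003+0.004*(i<2)]
n*=np.sign(n[1]);print("cheek",c.round(4),n.round(4),len(q),e.std(), "bottom-edge",q[q[:,2]<0.012].round(3)[::6].tolist(), "x range",q[:,0].min(),q[:,0].max(),q[:,2].max())
yaw=np.degrees(np.arctan2(-n[0],n[1]));print("rack yaw",yaw)
# tubes
for l in ["long_tube","short_tube_1"]:
    for mm in models.masks_of("side",l)[:2]:
        t=W[mm["pixels"]];t=t[~np.isnan(t[:,0])];t=t[t[:,2]>0.095]; print(l,len(t),t.mean(0).round(4))
t=W.reshape(-1,3);
o=telemetry.get_obs();Rt=R.from_euler('xyz',o["tool_rot"],degrees=True).as_matrix();print(Rt.round(3))
# tower, monitor from clouds
for box in [((.3,1.2),(-.6,-.1),(.1,.4))]:
    k=np.all([(t[:,i]>b[0])&(t[:,i]<b[1]) for i,b in enumerate(box)],0);print(np.percentile(t[k],[1,50,99],axis=0).round(3))
k=(t[:,0]>.5)&(t[:,0]<1)&(t[:,2]>.25)&(t[:,1]>-.2)&(t[:,1]<.5);print(np.percentile(t[k],[1,50,99],axis=0).round(3))
E
```

```text
cheek [0.515  0.3314 0.043 ] [-0.2911  0.9567  0.002 ] 1404 0.0010065635318804262 bottom-edge [[0.457, 0.313, 0.011], [0.459, 0.313, 0.008], [0.47, 0.317, 0.009], [0.455, 0.314, 0.005], [0.474, 0.318, 0.007], [0.46, 0.316, 0.005], [0.487, 0.323, 0.009], [0.472, 0.319, 0.005], [0.504, 0.328, 0.011], [0.489, 0.324, 0.007], [0.474, 0.318, 0.001], [0.506, 0.328, 0.008], [0.489, 0.323, 0.003], [0.474, 0.317, -0.002], [0.514, 0.332, 0.009], [0.499, 0.326, 0.004], [0.484, 0.323, -0.0], [0.521, 0.333, 0.007], [0.506, 0.329, 0.004], [0.492, 0.326, 0.0], [0.53, 0.337, 0.009], [0.516, 0.331, 0.003], [0.501, 0.327, -0.001], [0.539, 0.338, 0.008], [0.525, 0.334, 0.003], [0.511, 0.332, 0.001], [0.547, 0.341, 0.008], [0.532, 0.337, 0.003], [0.518, 0.331, -0.003], [0.556, 0.345, 0.008], [0.542, 0.341, 0.004], [0.528, 0.336, -0.001], [0.558, 0.345, 0.006], [0.544, 0.341, 0.002], [0.563, 0.348, 0.006], [0.549, 0.342, 0.0], [0.558, 0.346, 0.001]] x range 0.45467103763756944 0.5691651531441992 0.10904988254802567
rack yaw 16.922254425478872
long_tube 321 [0.5006 0.2957 0.1157]
short_tube_1 123 [0.5407 0.1836 0.106 ]
[[ 0.    -0.909  0.418]
 [ 0.     0.418  0.909]
 [-1.    -0.     0.   ]]
[[ 0.478 -0.42   0.103]
 [ 0.632 -0.242  0.268]
 [ 0.781 -0.127  0.397]]
[[ 0.76  -0.136  0.253]
 [ 0.882  0.39   0.41 ]
 [ 0.983  0.498  0.552]]
```

```bash
cat >> h.py <<'E'
ORG=np.array([.541,.236,0]); YAW=16.9
def place(yaw=YAW,org=ORG,yy=.06):
    Z=R.from_euler('z',yaw,degrees=True).as_matrix()
    tip=org+Z@np.array([.028,yy,.033]); ax=Z@np.array([-np.sin(np.radians(35)),0,np.cos(np.radians(35))])
    return tip,ax,Z[:,1]
def toolR(x,z):
    x=x/np.linalg.norm(x); z=z-x*(z@x); z/=np.linalg.norm(z); return np.column_stack([x,np.cross(z,x),z])
def delta(p,Rt):
    o=telemetry.get_obs();R0=R.from_euler('xyz',o["tool_rot"],degrees=True).as_matrix()
    s=R0.T@(p-o["tool_pos"])*1000; rv=R.from_matrix(R0.T@Rt).as_rotvec()
    print("shift",s.round(1).tolist(),"turn",rv.round(4).tolist(),"norm",np.linalg.norm(s).round(1),np.degrees(np.linalg.norm(rv)).round(1))
def st():
    o=telemetry.get_obs();print({k:np.round(o[k],4).tolist() for k in ["time_s","qpos","tool_pos","tool_rot","force","grip_width"]})
E
python3 - <<'E'
from h import *
tip,ax,y=place();print(tip,ax,y)
delta(tip+.26*ax,toolR(-ax,y))
E
```

```text
[0.55034865 0.30154848 0.033     ] [-0.54880573 -0.16673993  0.81915204] [-0.29070219  0.95681358  0.        ]
shift [-6.4, -262.6, -245.2] turn [-0.7027, -0.2215, -0.5834] norm 359.3 53.8
```

```bash
python3 -m pendant '[[80,[-20,-130,-120],[-0.35,-0.11,-0.29]],[80,[-20,-130,-120],[-0.35,-0.11,-0.29]],[80,[-20,-130,-120],[-0.35,-0.11,-0.29]],[80,[-20,-130,-120],[-0.35,-0.11,-0.29]],[80,[-6,-263,-245],[-0.703,-0.222,-0.583]],[80,[-6,-263,-245],[-0.703,-0.222,-0.583]],[80,[-6,-263,-245],[-0.703,-0.222,-0.583]],[80,[-6,-263,-245],[-0.703,-0.222,-0.583]],[80,[-6,-263,-245],[-0.703,-0.222,-0.583]],[80,[-6,-263,-245],[-0.703,-0.222,-0.583]]]' 30
python3 - <<'E'
from h import *
st()
for c in ["scene","wrist"]:
    d=optics.read_camera(c); cv2.imwrite(f"pics/{c}1.png",d["image"])
tip,ax,y=place();delta(tip+.26*ax,toolR(-ax,y))
E
```

```text
time_s: 3.18
tool_pos: [0.4128, 0.3, 0.2254]
tool_rot: [-92.0, 57.1, 12.3]
force: [-1.2, -2.1, 0.8]
grip_width: 0.0802
{'time_s': 3.1833, 'qpos': [-38.7624, -17.0997, -12.237, 126.9411, 23.2723, 45.7429, 40.1609], 'tool_pos': [0.4128, 0.3, 0.2254], 'tool_rot': [-91.9527, 57.0564, 12.3228], 'force': [-1.1739, -2.1261, 0.7546], 'grip_width': 0.0802}
shift [-25.6, 0.6, -42.6] turn [-0.0337, -0.0333, -0.0441] norm 49.6 3.7
```

View pics/scene1.png

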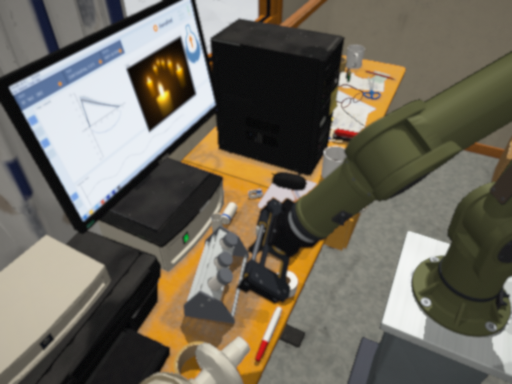

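View pics/wrist1.png

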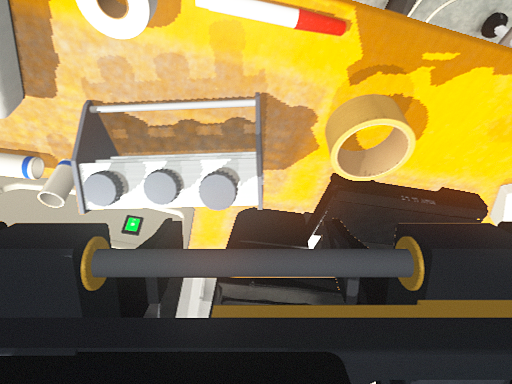

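Wrist view: the three caps sit at (101,187), (163,186) and (219,186); the long tube is the right-hand, nearest one. J2 is close to its limit here, so I'll come closer to the rack. First I'll refine the tube position from this picture.

```bash
python3 - <<'E'
from h import *
for c in ["wrist","scene"]:
    d=optics.read_camera(c);W=cloud(d)
    for l in ["long_tube","short_tube_1"]:
        for m in models.masks_of(c,l)[:3]:
            p=W[m["pixels"]];p=p[~np.isnan(p[:,0])]
            if len(p)==0: continue
            print(c,l,round(m["confidence"],2),len(p),(np.array(m["extent"])*[512,384,512,384]).round(),np.median(p,0).round(4))
    for l in ["long_tube_cap","rack_place","cup_floor","mixer"]:
        for m in models.landmark_of(c,l)[:2]:
            u,v=m["centre"][1]*512,m["centre"][0]*384; print(c,l,round(m["confidence"],2),round(u),round(v),W[int(v),int(u)].round(4))
    tip,ax,y=place()
    for s in [0,-.06,-.12]:
        q=tip+s*y; top=.118 if s==0 else .094
        print("pred top",(q+top*ax).round(4),np.round(proj(d,q+top*ax)))
E
```

```text
wrist long_tube 0.95 1400 [193. 166. 232. 209.] [0.4824 0.282  0.1285]
wrist short_tube_1 0.81 1129 [137. 168. 179. 207.] [0.5122 0.2297 0.109 ]
wrist short_tube_1 0.63 1244 [ 77. 170. 124. 208.] [0.5305 0.1744 0.1086]
wrist long_tube_cap 0.91 209 190 [0.4796 0.2785 0.1281]
pred top [0.4856 0.2819 0.1297] [211. 195.]
pred top [0.5162 0.2285 0.11  ] [154. 191.]
pred top [0.5336 0.1711 0.11  ] [ 95. 192.]
scene long_tube 0.79 320 [210. 268. 232. 288.] [0.4913 0.2944 0.1244]
scene short_tube_1 0.54 237 [215. 253. 232. 266.] [0.5181 0.2371 0.1064]
scene short_tube_1 0.51 212 [216. 236. 238. 250.] [0.5362 0.1804 0.1063]
scene long_tube_cap 0.74 223 273 [0.4909 0.2804 0.1327]
scene rack_place 0.94 203 273 [0.5595 0.2653 0.0729]
scene cup_floor 0.7 267 333 [0.3714 0.3055 0.0162]
pred top [0.4856 0.2819 0.1297] [225. 274.]
pred top [0.5162 0.2285 0.11  ] [225. 257.]
pred top [0.5336 0.1711 0.11  ] [230. 238.]
```

```bash
python3 - <<'E'
from h import *
tip,ax,y=place();delta(tip+.16*ax+[-.001,.001,0],toolR(-ax,y))
E
```

```text
shift [75.9, -3.7, -49.1] turn [-0.0202, -0.0207, -0.0429] norm 90.4 3.0
```

```bash
python3 -m pendant '[[50,[30,-2,-25],[-0.01,-0.01,-0.02]],[50,[45,-4,-49],[-0.02,-0.02,-0.043]],[50,[60,-4,-49],[-0.02,-0.02,-0.043]],[50,[76,-4,-49],[-0.02,-0.02,-0.043]],[50,[76,-4,-49],[-0.02,-0.02,-0.043]],[50,[76,-4,-49],[-0.02,-0.02,-0.043]]]'
python3 - <<'E'
from h import *
st()
d=optics.read_camera("wrist"); cv2.imwrite(f"pics/wrist2.png",d["image"])
d=optics.read_camera("side"); cv2.imwrite(f"pics/side2.png",cv2.resize(d["image"][165:345,220:380],None,fx=3.3,fy=3.3))
tip,ax,y=place();delta(tip+.16*ax+[-.001,.001,0],toolR(-ax,y))
E
```

```text
time_s: 4.48
tool_pos: [0.4619, 0.2751, 0.1634]
tool_rot: [-90.1, 55.1, 16.7]
force: [-0.2, -0.3, -0.4]
grip_width: 0.0522
{'time_s': 4.4833, 'qpos': [-38.8146, -12.251, -4.0872, 132.0386, 27.5638, 31.1984, 43.6803], 'tool_pos': [0.4619, 0.2751, 0.1634], 'tool_rot': [-90.1346, 55.0874, 16.671], 'force': [-0.1927, -0.3071, -0.3703], 'grip_width': 0.0522}
shift [0.4, 1.1, -0.1] turn [-0.0007, -0.0007, 0.0012] norm 1.2 0.1
```

View pics/wrist2.png

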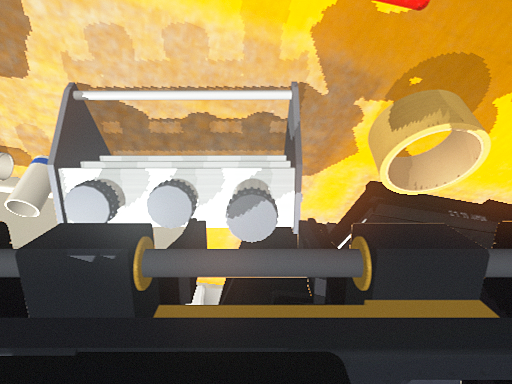

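View pics/side2.png

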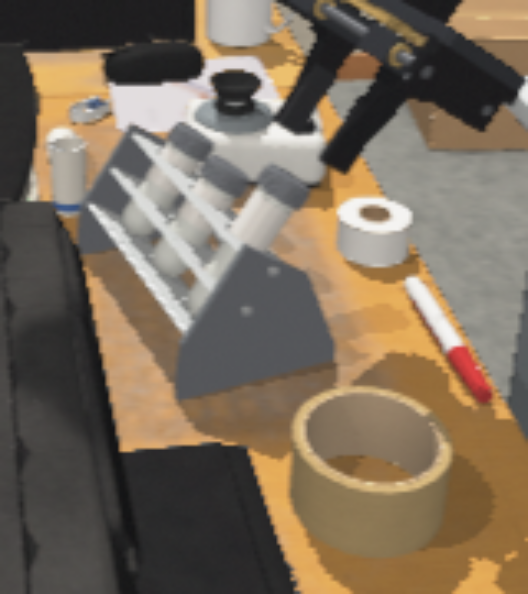

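```bash
python3 - <<'E'
from h import *
d=optics.read_camera("side"); im=cv2.resize(d["image"][165:345,220:380],None,fx=3.3,fy=3.3,interpolation=cv2.INTER_CUBIC)
tip,ax,y=place()
o=telemetry.get_obs();R0=R.from_euler('xyz',o["tool_rot"],degrees=True).as_matrix();t=o["tool_pos"]
def L(a,b,col):
    pa,pb=[tuple(int(round(k)) for k in ((np.array(proj(d,q))-[220,165])*3.3+1)) for q in (a,b)]
    cv2.line(im,pa,pb,col,1)
L(tip,tip+.118*ax,(0,0,255))
for s in(-1,1):
    b=t+R0[:,2]*s*o["grip_width"]/2; L(b+.017*R0[:,0],b-.04*R0[:,0],(0,255,0))
L(t+.017*R0[:,0],t-.04*R0[:,0],(255,0,0))
cv2.imwrite("pics/ov2.png",im)
E
```

```text
(no output)
```

View pics/ov2.png

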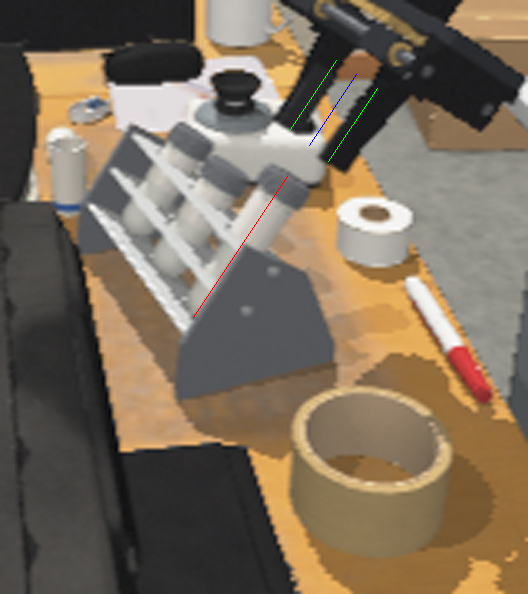

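The overlay lines up: the TCP line runs on along the tube's axis. I'll go down along it and grip.

```bash
python3 -m pendant '[[50,[20,1,0],[0,0,0]],[50,[40,1,0],[0,0,0]],[50,[51,1,0],[0,0,0]],[50,[51,1,0],[0,0,0]],[20,[51,1,0],[0,0,0]],[20,[51,1,0],[0,0,0]],[20,[51,1,0],[0,0,0]],[20,[51,1,0],[0,0,0]],[20,[51,1,0],[0,0,0]],[20,[51,1,0],[0,0,0]]]' 40
python3 - <<'E'
from h import *
st()
d=optics.read_camera("wrist"); cv2.imwrite(f"pics/wrist3.png",d["image"])
d=optics.read_camera("side"); cv2.imwrite(f"pics/side3.png",cv2.resize(d["image"][165:345,220:380],None,fx=3.3,fy=3.3))
tip,ax,y=place();delta(tip+.109*ax,toolR(-ax,y))
E
```

```text
time_s: 5.47
tool_pos: [0.4896, 0.2843, 0.1229]
tool_rot: [-90.0, 54.9, 16.8]
force: [-3.5, -0.9, 5.1]
grip_width: 0.0322
{'time_s': 5.4667, 'qpos': [-36.7348, -4.9211, -4.5095, 131.4038, 33.74, 24.6827, 38.175], 'tool_pos': [0.4896, 0.2843, 0.1229], 'tool_rot': [-89.9869, 54.8869, 16.8442], 'force': [-3.4661, -0.8505, 5.0777], 'grip_width': 0.0322}
shift [0.8, -0.2, -1.1] turn [-0.001, -0.0006, 0.0018] norm 1.4 0.1
```

View pics/side3.png

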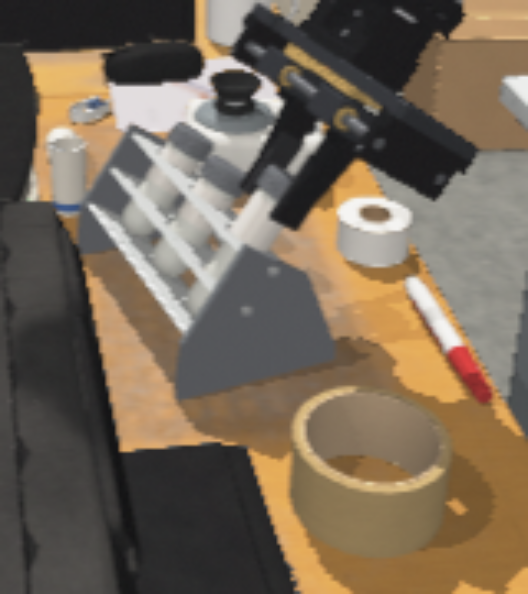

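Gripped at a width of 32 mm. The home TCP is (0.4896, 0.2843, 0.1229). Now I'll draw the tube out along the axis.

```bash
python3 -m pendant '[[20,[-5,0,0],[0,0,0]],[20,[-15,0,0],[0,0,0]],[20,[-27,0,0],[0,0,0]],[20,[-40,0,0],[0,0,0]],[20,[-55,0,0],[0,0,0]],[20,[-70,0,0],[0,0,0]],[20,[-84,0,0],[0,0,0]],[20,[-84,0,0],[0,0,0]],[20,[-84,0,0],[0,0,0]]]'
python3 - <<'E'
from h import *
st()
d=optics.read_camera("wrist"); cv2.imwrite(f"pics/wrist4.png",d["image"])
d=optics.read_camera("side"); cv2.imwrite(f"pics/side4.png",cv2.resize(d["image"][165:345,220:380],None,fx=3.3,fy=3.3))
W=cloud(d)
for c in ["side","scene"]:
    d=optics.read_camera(c);W=cloud(d)
    if c=="scene":cv2.imwrite("pics/scene4.png",d["image"])
    for l in ["mixer","cup_floor"]:
        for m in models.landmark_of(c,l)[:2]: print(c,l,round(m["confidence"],2),round(m["centre"][1]*512),round(m["centre"][0]*384))
    for m in models.masks_of(c,"mixer")[:1]:
        p=W[m["pixels"]];p=p[~np.isnan(p[:,0])]
        print(c,"mixer",len(p),np.percentile(p,[2,50,98],axis=0).round(4).tolist())
        q=p[(p[:,2]>.07)&(p[:,2]<.095)];print("cup pts",len(q),q.min(0).round(3),q.max(0).round(3)) if len(q) else 0
        q=p[(p[:,2]>.045)&(p[:,2]<.055)]
        if len(q)>20:print("housing",cv2.minAreaRect((q[:,:2]*1000).astype(np.float32)))
tip,ax,y=place();delta(tip+.193*ax,toolR(-ax,y))
E
```

```text
time_s: 6.32
tool_pos: [0.4431, 0.27, 0.191]
tool_rot: [-90.0, 54.9, 16.8]
force: [-0.1, -0.0, -0.9]
grip_width: 0.0328
{'time_s': 6.3167, 'qpos': [-39.3859, -17.0226, -4.7454, 132.1622, 24.5878, 35.5285, 46.0873], 'tool_pos': [0.4431, 0.27, 0.191], 'tool_rot': [-89.9931, 54.9339, 16.8275], 'force': [-0.137, -0.0235, -0.9095], 'grip_width': 0.0328}
side mixer 0.8 297 216
side mixer 0.29 259 232
side cup_floor 0.68 291 191
side mixer 691 [[0.4133, -0.0115, 0.0187], [0.4698, 0.0412, 0.051], [0.5127, 0.072, 0.0846]]
cup pts 107 [ 0.457 -0.002  0.071] [0.497 0.045 0.086]
housing ((461.9965515136719, 27.253597259521484), (86.78441619873047, 112.76622772216797), 83.99610900878906)
scene mixer 0.59 283 238
scene mixer 116 [[0.3977, 0.0466, 0.0089], [0.4066, 0.0738, 0.0293], [0.4236, 0.0779, 0.0482]]
shift [-0.1, -1.3, -0.8] turn [-0.001, -0.0015, -0.0002] norm 1.5 0.1
```

View pics/side4.png

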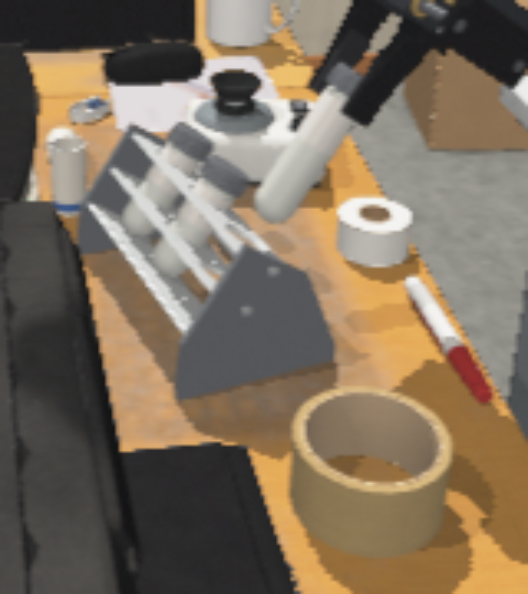

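View pics/scene4.png

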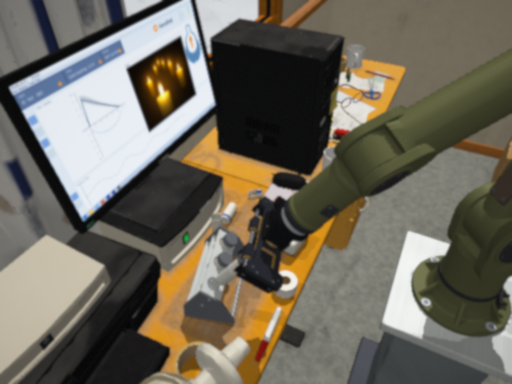

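View pics/wrist4.png

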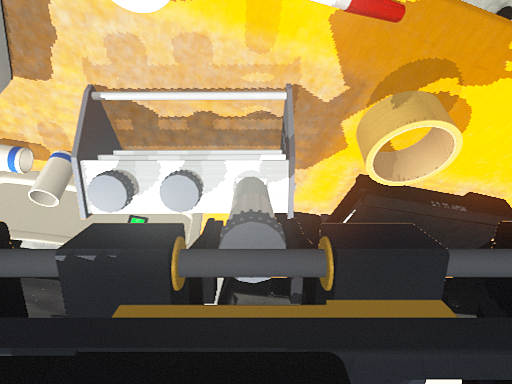

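The tube is out and straight in the jaws, with its tip clear of the rack (side view ~ (275,210)). Next I'll set it upright and carry it toward the mixer.

```bash
python3 - <<'E'
from h import *
_,ax,y=place()
delta(np.array([.455,.255,.25]),toolR(np.array([0,0,-1.]),y))
delta(np.array([.455,.12,.25]),toolR(np.array([0,0,-1.]),y))
d=optics.read_camera("scene");W=cloud(d)
for m in models.masks_of("scene","pc_tower")[:1]:
    p=W[m["pixels"]];p=p[~np.isnan(p[:,0])];print(m["confidence"],np.percentile(p,[1,50,99],axis=0).round(3).tolist())
    q=p[p[:,2]<.3]; print(q[:,1].max(), cv2.minAreaRect((p[:,:2]*1000).astype(np.float32)))
E
```

```text
shift [-44.9, -39.9, -17.6] turn [-0.0014, -0.0011, 0.6106] norm 62.6 35.0
shift [-67.2, -7.9, -146.9] turn [-0.0014, -0.0011, 0.6106] norm 161.7 35.0
0.69 [[0.459, 0.135, 0.002], [0.533, 0.292, 0.062], [0.608, 0.345, 0.103]]
0.34780787419879095 ((536.7913818359375, 236.29608154296875), (119.08964538574219, 201.66212463378906), 16.94308853149414)
```

```bash
python3 -m pendant '[[20,[-15,-10,-4],[0,0,0.1]],[20,[-30,-25,-10],[0,0,0.2]],[20,[-45,-40,-18],[0,0,0.3]],[20,[-45,-40,-18],[0,0,0.42]],[20,[-45,-40,-18],[0,0,0.53]],[20,[-45,-40,-18],[0,0,0.61]],[20,[-45,-40,-18],[0,0,0.61]],[20,[-45,-40,-18],[0,0,0.61]]]'
python3 - <<'E'
from h import *
st()
d=optics.read_camera("scene");W=cloud(d).reshape(-1,3);B=d["image"].reshape(-1,3)
k=(W[:,1]<-.05)&(W[:,1]>-.6)&(W[:,0]>.4)&(W[:,2]>.15)&(W[:,2]<.41)&(B.max(1)<60)&(W[:,0]<1)
p=W[k];print(len(p),np.percentile(p,[1,50,99],axis=0).round(3).tolist(),cv2.minAreaRect((p[:,:2]*1000).astype(np.float32)))
d=optics.read_camera("wrist"); cv2.imwrite(f"pics/wrist5.png",d["image"])
_,ax,y=place()
delta(np.array([.455,.12,.25]),toolR(np.array([0,0,-1.]),y))
E
```

```text
time_s: 7.58
tool_pos: [0.4558, 0.2547, 0.2494]
tool_rot: [-144.3, 89.9, -37.6]
force: [-0.4, 0.6, -1.0]
grip_width: 0.0324
{'time_s': 7.5833, 'qpos': [-42.1185, 2.326, 10.2484, 100.7609, -0.3137, 76.9098, 74.9565], 'tool_pos': [0.4558, 0.2547, 0.2494], 'tool_rot': [-144.3184, 89.8845, -37.5543], 'force': [-0.4252, 0.6295, -0.9625], 'grip_width': 0.0324}
3607 [[0.471, -0.387, 0.152], [0.525, -0.242, 0.243], [0.78, -0.057, 0.392]] ((627.2573852539062, -236.9434814453125), (336.4059753417969, 357.3974304199219), 3.424751043319702)
shift [0.1, 38.4, -129.0] turn [-0.001, -0.0007, 0.0019] norm 134.6 0.1
```

View pics/wrist5.png

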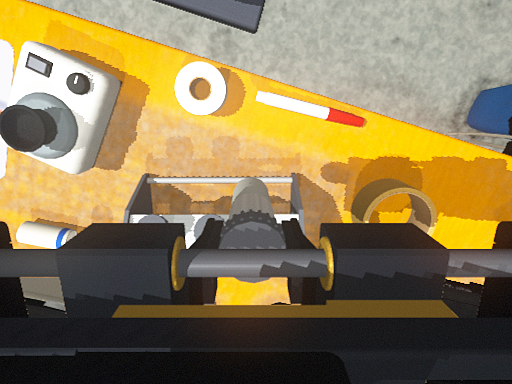

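```bash
python3 -m pendant '[[20,[0,10,-32],[0,0,0]],[20,[0,20,-65],[0,0,0]],[20,[0,30,-97],[0,0,0]],[20,[0,38,-129],[0,0,0]],[20,[0,38,-129],[0,0,0]],[20,[0,38,-129],[0,0,0]]]'
python3 - <<'E'
from h import *
st()
d=optics.read_camera("wrist"); cv2.imwrite(f"pics/wrist6.png",d["image"]);W=cloud(d)
for l in ["mixer","cup_floor"]:
    for m in models.landmark_of("wrist",l)[:2]:
        u,v=m["centre"][1]*512,m["centre"][0]*384; print(l,round(m["confidence"],2),round(u),round(v),W[int(v),int(u)].round(4))
for m in models.masks_of("wrist","mixer")[:1]:
    p=W[m["pixels"]];p=p[~np.isnan(p[:,0])]
    h=np.histogram(p[:,2],bins=np.arange(0,.1,.004));print(list(zip(h[1].round(3),h[0])))
    q=p[(p[:,2]>.045)&(p[:,2]<.054)];print("housing",cv2.minAreaRect((q[:,:2]*1000).astype(np.float32)))
    for a,b in [(.083,.09),(.08,.09)]:
        q=p[(p[:,2]>a)&(p[:,2]<b)]
        if len(q)>5:print("rim",len(q),cv2.minEnclosingCircle((q[:,:2]*1000).astype(np.float32)),np.percentile(q,[1,50,99],axis=0).round(4).tolist())
E
```

```text
time_s: 8.18
tool_pos: [0.4553, 0.1185, 0.2511]
tool_rot: [-78.3, 89.8, 28.3]
force: [-0.4, 0.1, -0.0]
grip_width: 0.0325
{'time_s': 8.1833, 'qpos': [-35.4025, -4.7555, 16.7163, 107.2439, 1.3632, 77.0907, 87.5751], 'tool_pos': [0.4553, 0.1185, 0.2511], 'tool_rot': [-78.344, 89.7726, 28.2711], 'force': [-0.4262, 0.1068, -0.047], 'grip_width': 0.0325}
mixer 0.84 180 140 [0.4443 0.0313 0.0569]
cup_floor 0.78 156 164 [0.4734 0.0153 0.0767]
[(np.float64(0.0), np.int64(29)), (np.float64(0.004), np.int64(0)), (np.float64(0.008), np.int64(0)), (np.float64(0.012), np.int64(4)), (np.float64(0.016), np.int64(22)), (np.float64(0.02), np.int64(19)), (np.float64(0.024), np.int64(25)), (np.float64(0.028), np.int64(27)), (np.float64(0.032), np.int64(30)), (np.float64(0.036), np.int64(28)), (np.float64(0.04), np.int64(199)), (np.float64(0.044), np.int64(421)), (np.float64(0.048), np.int64(3655)), (np.float64(0.052), np.int64(1191)), (np.float64(0.056), np.int64(1318)), (np.float64(0.06), np.int64(237)), (np.float64(0.064), np.int64(30)), (np.float64(0.068), np.int64(0)), (np.float64(0.072), np.int64(151)), (np.float64(0.076), np.int64(601)), (np.float64(0.08), np.int64(228)), (np.float64(0.084), np.int64(539)), (np.float64(0.088), np.int64(66)), (np.float64(0.092), np.int64(0))]
housing ((455.1827697753906, 20.827922821044922), (93.41316986083984, 120.54792785644531), 81.4522705078125)
rim 659 ((473.73193359375, 18.144145965576172), 23.79944610595703) [[0.4509, -0.0047, 0.0832], [0.4755, 0.0155, 0.0869], [0.496, 0.0407, 0.0888]]
rim 833 ((473.73193359375, 18.144145965576172), 23.79944610595703) [[0.451, -0.0046, 0.0801], [0.4768, 0.0141, 0.0864], [0.4958, 0.0406, 0.0887]]
```

View pics/wrist6.png

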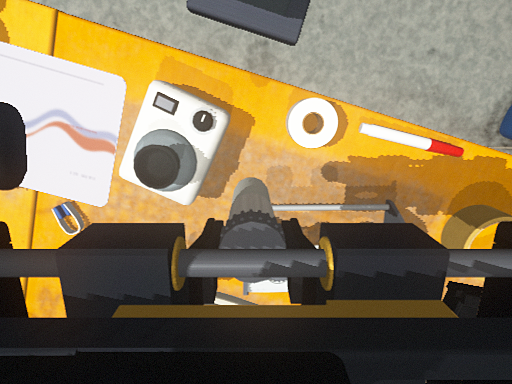

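The cup rim fit is clean: centre (0.4737, 0.0181), r = 23.8 mm, and it agrees with the housing fit. The wrist picture shows the cup at (156,165) and the tube hanging straight. I'll go over the cup at (0.475, 0.019).

```bash
python3 - <<'E'
from h import *
_,ax,y=place()
delta(np.array([.475,.019,.225]),toolR(np.array([0,0,-1.]),y))
E
```

```text
shift [25.6, 11.3, -104.0] turn [0.0012, -0.0, 0.002] norm 107.7 0.1
```

```bash
python3 -m pendant '[[20,[0,3,-26],[0,0,0]],[20,[5,6,-52],[0,0,0.002]],[20,[12,8,-78],[0,0,0.002]],[20,[20,11,-104],[0,0,0.002]],[20,[26,11,-104],[0,0,0.002]],[20,[26,11,-104],[0,0,0.002]],[20,[26,11,-104],[0,0,0.002]]]' 55
python3 - <<'E'
from h import *
st()
_,ax,y=place()
for c in ["scene","side"]:
    d=optics.read_camera(c);W=cloud(d)
    r=(220,150,340,240) if c=="side" else (210,150,330,270)
    im=cv2.resize(d["image"][r[1]:r[3],r[0]:r[2]],None,fx=5,fy=5,interpolation=cv2.INTER_CUBIC)
    o=telemetry.get_obs();R0=R.from_euler('xyz',o["tool_rot"],degrees=True).as_matrix();t=o["tool_pos"]
    def px(q): return tuple(int(round(k)) for k in ((np.array(proj(d,q))-[r[0],r[1]])*5+2))
    cv2.line(im,px(t),px(t+.109*R0[:,0]),(0,0,255),1)
    for cc,col in(((.475,.019,.086),(0,255,0)),):
        cv2.polylines(im,[np.array([px(np.array(cc)+[.024*np.cos(a),.024*np.sin(a),0]) for a in np.linspace(0,6.28,30)])],True,col,1)
    cv2.imwrite(f"pics/{c}7.png",im)
    for m in models.masks_of(c,"long_tube")[:1]:
        p=W[m["pixels"]];p=p[~np.isnan(p[:,0])];print(c,m["confidence"],np.percentile(p,[2,50,98],axis=0).round(3).tolist())
delta(np.array([.475,.019,.195]),toolR(np.array([0,0,-1.]),y))
E
```

```text
time_s: 8.97
tool_pos: [0.4753, 0.0191, 0.2242]
tool_rot: [87.5, 89.9, -165.5]
force: [0.5, -0.5, -0.2]
grip_width: 0.0325
{'time_s': 8.9667, 'qpos': [-29.8514, -3.2906, 23.6262, 108.9052, 1.3838, 74.2073, 100.2898], 'tool_pos': [0.4753, 0.0191, 0.2242], 'tool_rot': [87.5329, 89.9063, -165.5386], 'force': [0.4706, -0.4998, -0.2486], 'grip_width': 0.0325}
scene 0.47 [[0.46, 0.022, 0.128], [0.468, 0.03, 0.162], [0.48, 0.034, 0.195]]
side 0.28 [[0.507, 0.219, 0.037], [0.537, 0.245, 0.085], [0.57, 0.255, 0.117]]
shift [29.9, 0.7, 0.3] turn [0.001, -0.0004, -0.0001] norm 29.9 0.1
```

View pics/side7.png

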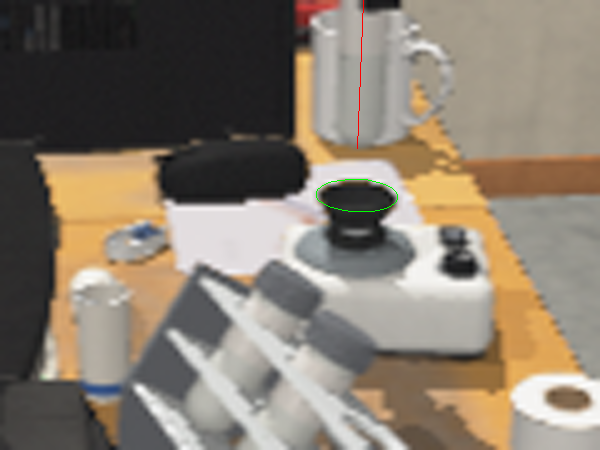

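View pics/scene7.png

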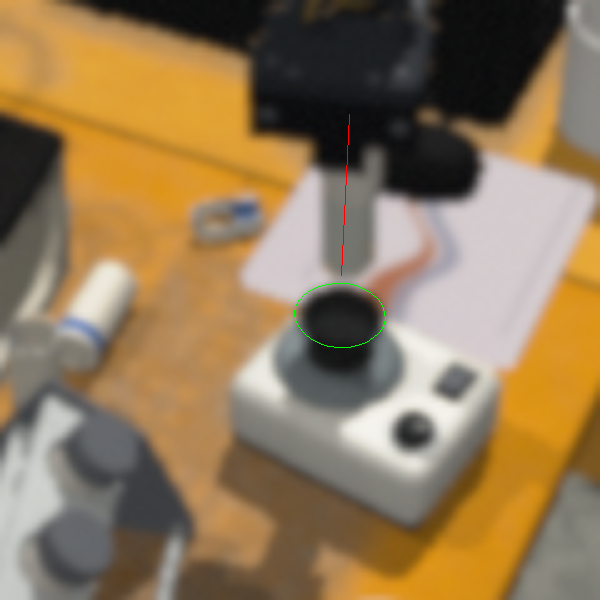

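Both overlays have the tube's tip over the cup centre: side (357,148) above the rim at (357,195), and scene (345,275) above (341,315). I'll lower it in steps and watch the force.

```bash
python3 -m pendant '[[20,[10,0,0],[0,0,0]],[20,[22,0,0],[0,0,0]],[20,[32,0,0],[0,0,0]],[20,[36,0,0],[0,0,0]],[20,[39,0,0],[0,0,0]],[20,[42,0,0],[0,0,0]],[20,[44,0,0],[0,0,0]],[20,[46,0,0],[0,0,0]],[20,[46,0,0],[0,0,0]]]'; python3 -c "from h import *;st()"
```

```text
time_s: 9.92
tool_pos: [0.4762, 0.0177, 0.1793]
tool_rot: [-109.0, 89.9, -2.2]
force: [-0.6, 0.4, 5.9]
grip_width: 0.0323
{'time_s': 9.9167, 'qpos': [-29.5574, -1.2192, 24.1006, 112.3835, 0.5422, 68.6766, 101.1587], 'tool_pos': [0.4762, 0.0177, 0.1793], 'tool_rot': [-109.044, 89.9458, -2.2269], 'force': [-0.5666, 0.3528, 5.917], 'grip_width': 0.0323}
```

```bash
python3 -m pendant '[[20,[2,0,0],[0,0,0]],[20,[4,0,0],[0,0,0]],[20,[6,0,0],[0,0,0]],[20,[6,0,0],[0,0,0]]]'; python3 -m pendant '[[20,[1,0,0],[0,0,0]],[20,[2,0,0],[0,0,0]],[20,[2,0,0],[0,0,0]]]';python3 -c "from h import *;st()"
```

```text
time_s: 10.25
tool_pos: [0.4774, 0.018, 0.1749]
tool_rot: [-93.7, 89.8, 13.2]
force: [0.2, 1.2, 10.7]
grip_width: 0.0329
time_s: 10.5
tool_pos: [0.4787, 0.0183, 0.1746]
tool_rot: [-91.6, 89.6, 15.3]
force: [-1.0, 0.8, 18.3]
grip_width: 0.0319
{'time_s': 10.5, 'qpos': [-29.5105, -0.9147, 24.1474, 112.6766, 0.3265, 67.746, 101.3328], 'tool_pos': [0.4787, 0.0183, 0.1746], 'tool_rot': [-91.5536, 89.5813, 15.2663], 'force': [-1.0386, 0.8431, 18.3303], 'grip_width': 0.0319}
```

It has bottomed out: force jumped from 10.7 to 18.3 N while z held steady. I'll hold for about 3 s.

```bash
H='x'; python3 -m pendant '[[20,[0.5,0,0],[0,0,0]],[20,[0.5,0,0],[0,0,0]],[20,[0.5,0,0],[0,0,0]],[20,[0.5,0,0],[0,0,0]],[20,[0.5,0,0],[0,0,0]],[20,[0.5,0,0],[0,0,0]],[20,[0.5,0,0],[0,0,0]],[20,[0.5,0,0],[0,0,0]],[20,[0.5,0,0],[0,0,0]],[20,[0.5,0,0],[0,0,0]]]'
python3 - <<'E'
from h import *
for c in ["scene","side"]:
    d=optics.read_camera(c);r=(220,130,340,220) if c=="side" else (210,150,330,270)
    cv2.imwrite(f"pics/{c}8.png",cv2.resize(d["image"][r[1]:r[3],r[0]:r[2]],None,fx=5,fy=5,interpolation=cv2.INTER_CUBIC))
E
python3 -m pendant '[[20,[0,0,0],[0,0,0]],[20,[0,0,0],[0,0,0]],[20,[0,0,0],[0,0,0]],[20,[0,0,0],[0,0,0]],[20,[0,0,0],[0,0,0]],[20,[0,0,0],[0,0,0]],[20,[0,0,0],[0,0,0]],[20,[0,0,0],[0,0,0]],[20,[0,0,0],[0,0,0]],[20,[0,0,0],[0,0,0]]]'
python3 -m pendant '[[20,[0,0,0],[0,0,0]],[20,[0,0,0],[0,0,0]],[20,[0,0,0],[0,0,0]],[20,[0,0,0],[0,0,0]],[20,[0,0,0],[0,0,0]],[20,[0,0,0],[0,0,0]],[20,[0,0,0],[0,0,0]],[20,[0,0,0],[0,0,0]],[20,[0,0,0],[0,0,0]],[20,[0,0,0],[0,0,0]]]'
```

```text
time_s: 11.33
tool_pos: [0.4791, 0.0184, 0.1746]
tool_rot: [-91.5, 89.5, 15.3]
force: [-1.0, 0.5, 19.2]
grip_width: 0.0326
time_s: 12.27
tool_pos: [0.4791, 0.0184, 0.1746]
tool_rot: [-91.5, 89.5, 15.3]
force: [-0.8, 1.1, 19.3]
grip_width: 0.0321
time_s: 13.1
tool_pos: [0.4791, 0.0184, 0.1745]
tool_rot: [-91.5, 89.5, 15.4]
force: [0.2, 1.8, 18.6]
grip_width: 0.0324
```

View pics/side8.png

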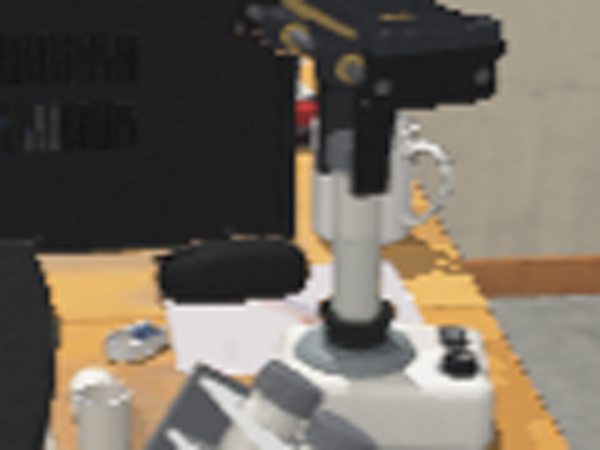

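View pics/scene8.png

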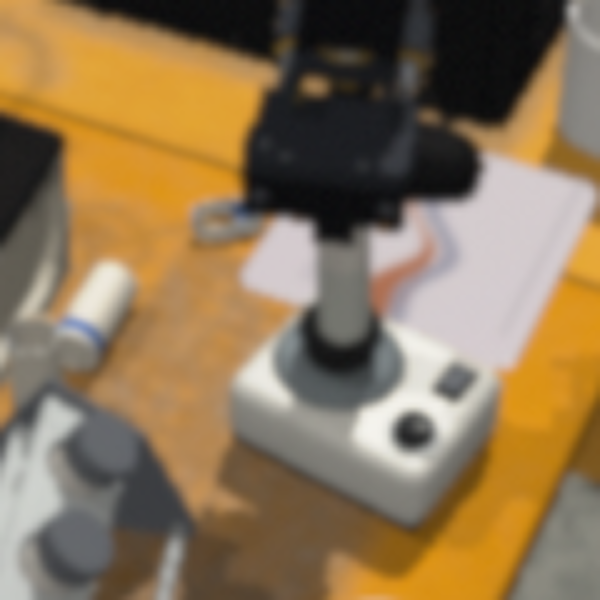

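The pictures show the tube upright, seated in the depressed cup (side ~ (358,320)), and about 19 N held for 2.7 s. Now I'll lift and go back.

```bash
python3 -m pendant '[[20,[-6,0,0],[0,0,0]],[20,[-16,0,0],[0,0,0]],[20,[-30,0,0],[0,0,0]],[20,[-48,0,0],[0,0,0]],[20,[-65,0,0],[0,0,0]],[20,[-78,0,0],[0,0,0]],[20,[-78,0,0],[0,0,0]]]'
python3 - <<'E'
from h import *
st()
_,ax,y=place();Rd=toolR(np.array([0,0,-1.]),y)
delta(np.array([.455,.12,.25]),Rd);delta(np.array([.456,.255,.25]),Rd)
d=optics.read_camera("side");cv2.imwrite("pics/side9.png",cv2.resize(d["image"][130:220,220:340],None,fx=5,fy=5,interpolation=cv2.INTER_CUBIC))
E
```

```text
time_s: 13.68
tool_pos: [0.477, 0.0174, 0.2505]
tool_rot: [-104.5, 89.8, 2.3]
force: [0.5, -0.0, 0.0]
grip_width: 0.0326
{'time_s': 13.6833, 'qpos': [-29.9247, -4.2738, 23.5825, 106.7005, 1.7688, 77.0131, 100.004], 'tool_pos': [0.477, 0.0174, 0.2505], 'tool_rot': [-104.5034, 89.7892, 2.2925], 'force': [0.512, -0.0087, 0.0443], 'grip_width': 0.0326}
shift [0.5, -8.6, 104.6] turn [-0.0018, -0.0009, 0.0036] norm 104.9 0.2
shift [0.5, -48.6, 233.5] turn [-0.0018, -0.0009, 0.0036] norm 238.5 0.2
```

View pics/side9.png

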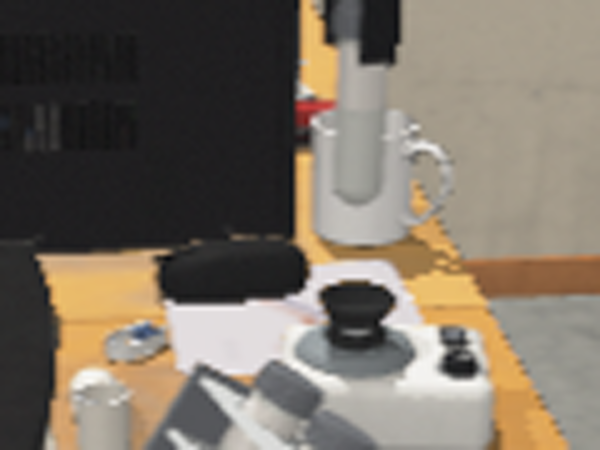

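The cup has sprung back up, and the tube is still held straight. I'll go back to in front of the rack.

```bash
python3 -m pendant '[[20,[0,-3,35],[0,0,0]],[20,[0,-6,70],[0,0,0.003]],[20,[0,-9,105],[0,0,0.003]],[20,[0,-22,138],[0,0,0.003]],[20,[0,-35,170],[0,0,0.003]],[20,[0,-42,203],[0,0,0.003]],[20,[0,-49,233],[0,0,0.003]],[20,[0,-49,233],[0,0,0.003]],[20,[0,-49,233],[0,0,0.003]]]'
python3 - <<'E'
from h import *
st()
Rh=R.from_euler('xyz',[-89.99,54.89,16.84],degrees=True).as_matrix();H=np.array([.4896,.2843,.1229])
delta(H-.086*Rh[:,0],Rh)
E
```

```text
time_s: 14.48
tool_pos: [0.4538, 0.2562, 0.2459]
tool_rot: [104.0, 89.6, -149.0]
force: [1.2, -1.4, -0.0]
grip_width: 0.0322
{'time_s': 14.4833, 'qpos': [-42.1209, 2.6515, 10.1033, 100.8397, -0.4847, 76.9578, 75.1356], 'tool_pos': [0.4538, 0.2562, 0.2459], 'tool_rot': [103.954, 89.5924, -148.9949], 'force': [1.1836, -1.3871, -0.0446], 'grip_width': 0.0322}
shift [52.6, 6.6, 16.6] turn [0.0043, -0.0006, -0.6197] norm 55.6 35.5
```

```bash
python3 -m pendant '[[20,[0,0,5],[0,0,-0.1]],[20,[0,0,10],[0,0,-0.2]],[20,[0,0,17],[0,0,-0.31]],[20,[17,2,17],[0,0,-0.42]],[20,[35,4,17],[0.004,0,-0.52]],[20,[48,6,17],[0.004,0,-0.62]],[20,[53,7,17],[0.004,0,-0.62]],[20,[53,7,17],[0.004,0,-0.62]],[20,[53,7,17],[0.004,0,-0.62]]]'
python3 - <<'E'
from h import *
st()
Rh=R.from_euler('xyz',[-89.99,54.89,16.84],degrees=True).as_matrix();H=np.array([.4896,.2843,.1229])
delta(H-.086*Rh[:,0],Rh)
tip,ax,y=place()
o=telemetry.get_obs();R0=R.from_euler('xyz',o["tool_rot"],degrees=True).as_matrix();t=o["tool_pos"]
for c,r in (("side",(240,170,340,270)),("scene",(170,210,270,310)),("wrist",(150,140,350,290))):
    d=optics.read_camera(c);k=600/(r[2]-r[0]) if c!="wrist" else 4
    im=cv2.resize(d["image"][r[1]:r[3],r[0]:r[2]],None,fx=k,fy=k,interpolation=cv2.INTER_CUBIC)
    def px(q): return tuple(int(round(a)) for a in ((np.array(proj(d,q))-[r[0],r[1]])*k+k/2))
    cv2.line(im,px(t),px(t+.109*R0[:,0]),(0,0,255),1)
    cv2.line(im,px(tip),px(tip+.064*ax),(0,255,0),1)
    u=np.cross(ax,y);
    cv2.polylines(im,[np.array([px(tip+.066*ax+.01625*(np.cos(a)*y+np.sin(a)*u)) for a in np.linspace(0,6.28,30)])],True,(0,255,0),1)
    cv2.imwrite(f"pics/{c}10.png",im)
    for m in models.masks_of(c,"long_tube")[:1]:
        p=cloud(d)[m["pixels"]];p=p[~np.isnan(p[:,0])];print(c,m["confidence"],len(p),np.percentile(p,[2,50,98],axis=0).round(3).tolist())
E
```

```text
time_s: 15.23
tool_pos: [0.4459, 0.2679, 0.1964]
tool_rot: [-89.8, 54.7, 16.5]
force: [0.8, 0.4, -0.1]
grip_width: 0.0323
{'time_s': 15.2333, 'qpos': [-33.9201, -17.2548, -9.125, 131.6682, 21.9853, 35.28, 48.2795], 'tool_pos': [0.4459, 0.2679, 0.1964], 'tool_rot': [-89.8368, 54.6737, 16.4857], 'force': [0.8065, 0.4079, -0.0837], 'grip_width': 0.0323}
shift [0.9, 4.2, 3.0] turn [-0.0077, -0.0036, 0.0038] norm 5.3 0.5
side 0.58 641 [[0.418, 0.036, 0.024], [0.476, 0.285, 0.154], [0.509, 0.296, 0.208]]
scene 0.89 362 [[0.448, 0.268, 0.074], [0.479, 0.289, 0.154], [0.509, 0.297, 0.21]]
wrist 0.98 3371 [[0.425, 0.252, 0.119], [0.435, 0.268, 0.194], [0.483, 0.286, 0.213]]
```

View pics/side10.png

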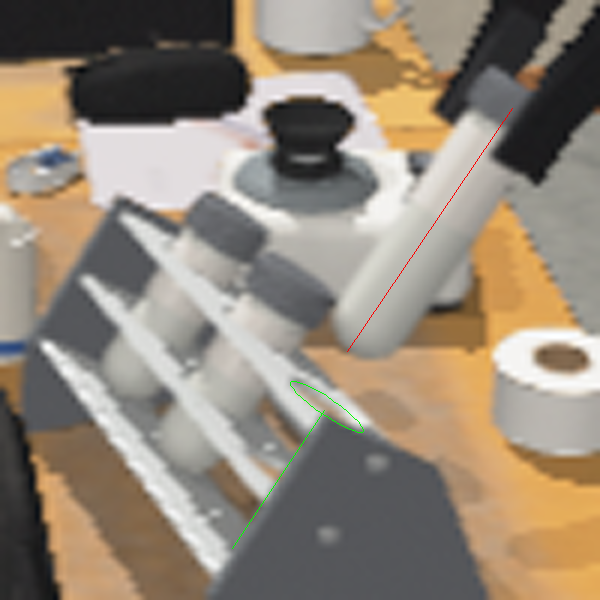

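View pics/scene10.png

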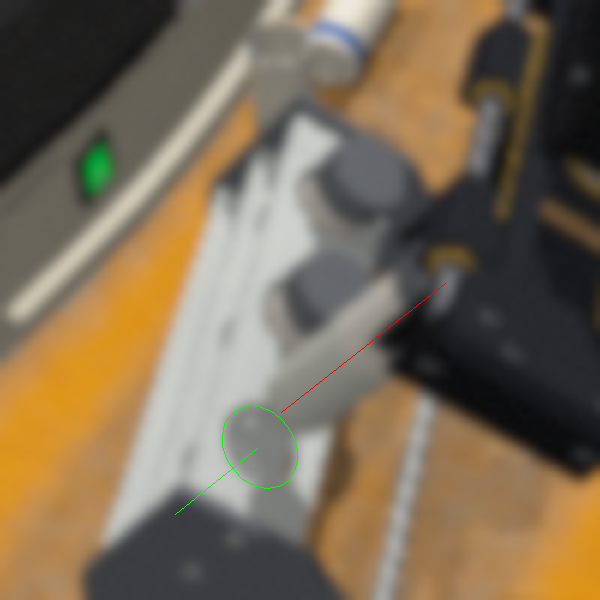

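View pics/wrist10.png

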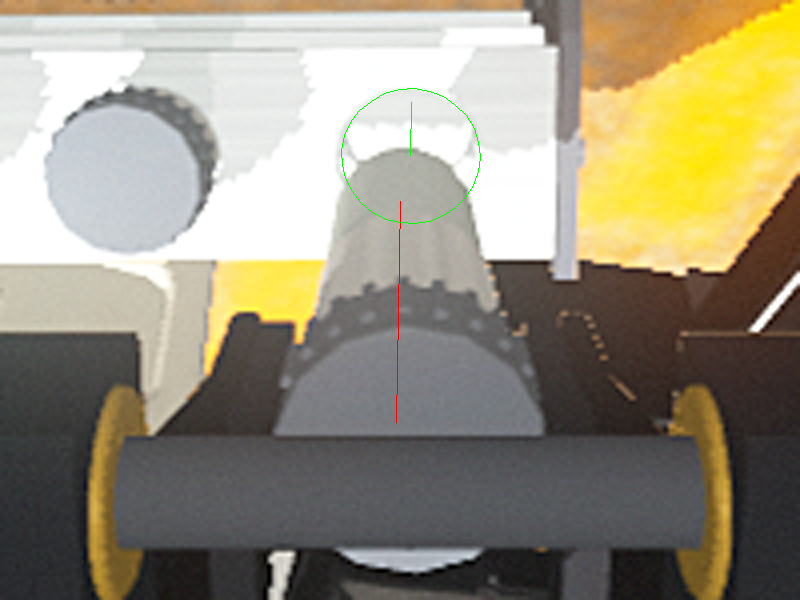

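J2 sits at its limit here, leaving me about 5 mm off laterally. I'll correct that while moving 10 mm in, still above the sheet.

```bash
python3 -m pendant '[[20,[6,3,2],[-0.004,-0.002,0.002]],[20,[10,4,3],[-0.008,-0.004,0.004]],[20,[10,4,3],[-0.008,-0.004,0.004]],[20,[10,4,3],[-0.008,-0.004,0.004]]]'
python3 - <<'E'
from h import *
st()
Rh=R.from_euler('xyz',[-89.99,54.89,16.84],degrees=True).as_matrix();H=np.array([.4896,.2843,.1229])
delta(H-.076*Rh[:,0],Rh)
tip,ax,y=place()
o=telemetry.get_obs();R0=R.from_euler('xyz',o["tool_rot"],degrees=True).as_matrix();t=o["tool_pos"]
for c,r in (("side",(240,170,340,270)),("wrist",(150,140,350,290))):
    d=optics.read_camera(c);k=600/(r[2]-r[0]) if c!="wrist" else 4
    im=cv2.resize(d["image"][r[1]:r[3],r[0]:r[2]],None,fx=k,fy=k,interpolation=cv2.INTER_CUBIC)
    def px(q): return tuple(int(round(a)) for a in ((np.array(proj(d,q))-[r[0],r[1]])*k+k/2))
    cv2.line(im,px(t),px(t+.109*R0[:,0]),(0,0,255),1)
    u=np.cross(ax,y);
    cv2.polylines(im,[np.array([px(tip+.066*ax+.01625*(np.cos(a)*y+np.sin(a)*u)) for a in np.linspace(0,6.28,30)])],True,(0,255,0),1)
    cv2.imwrite(f"pics/{c}11.png",im)
E
```

```text
time_s: 15.87
tool_pos: [0.4452, 0.2729, 0.1833]
tool_rot: [-90.1, 55.0, 17.0]
force: [-0.0, 0.1, -1.4]
grip_width: 0.0324
{'time_s': 15.8667, 'qpos': [-33.8029, -15.8749, -9.6416, 132.1515, 22.6579, 33.7928, 47.7163], 'tool_pos': [0.4452, 0.2729, 0.1833], 'tool_rot': [-90.1366, 55.0221, 16.9984], 'force': [-0.0464, 0.0637, -1.3775], 'grip_width': 0.0324}
shift [-0.3, -2.7, -2.0] turn [0.0048, 0.0016, -0.0023] norm 3.4 0.3
```

View pics/side11.png

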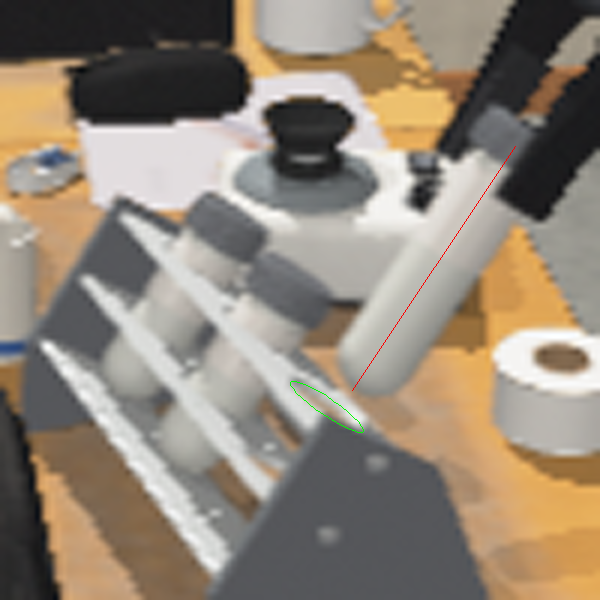

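View pics/wrist11.png

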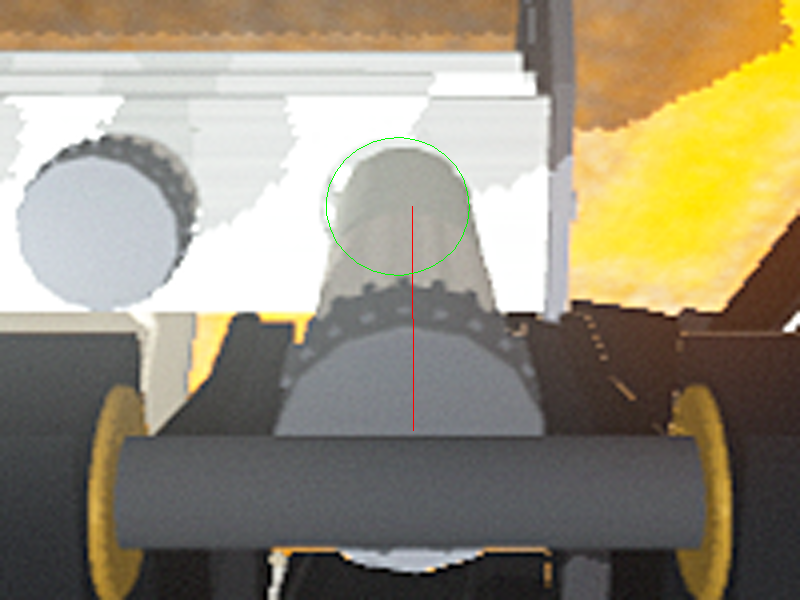

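```bash
python3 -m pendant '[[20,[0,-2.5,-1.5],[0.004,0.001,-0.002]],[20,[0,-2.5,-1.5],[0.004,0.001,-0.002]],[20,[0,-2.5,-1.5],[0.004,0.001,-0.002]]]'
cat >> h.py <<'E'
Rh=R.from_euler('xyz',[-89.99,54.89,16.84],degrees=True).as_matrix();H=np.array([.4896,.2843,.1229])
def chk(a,c=None):
    st();delta(H-a*Rh[:,0],Rh)
    o=telemetry.get_obs();print("force tool axes",(R.from_euler('xyz',o["tool_rot"],degrees=True).as_matrix().T@o["force"]).round(1))
E
python3 - <<'E'
from h import *
chk(.076)
d=optics.read_camera("wrist");cv2.imwrite("pics/w12.png",cv2.resize(d["image"][140:290,150:350],None,fx=4,fy=4,interpolation=cv2.INTER_CUBIC))
E
```

```text
time_s: 16.22
tool_pos: [0.4481, 0.2721, 0.1858]
tool_rot: [-89.9, 54.8, 16.9]
force: [0.3, -0.6, -1.7]
grip_width: 0.0326
{'time_s': 16.2167, 'qpos': [-33.6442, -15.8849, -9.4912, 131.9477, 22.6802, 33.7555, 47.7305], 'tool_pos': [0.4481, 0.2721, 0.1858], 'tool_rot': [-89.918, 54.8054, 16.9192], 'force': [0.3452, -0.5592, -1.7402], 'grip_width': 0.0326}
shift [0.3, 0.8, -0.3] turn [-0.0001, 0.0008, 0.0015] norm 0.9 0.1
force tool axes [ 1.5  0.9 -0.6]
```

View pics/w12.png

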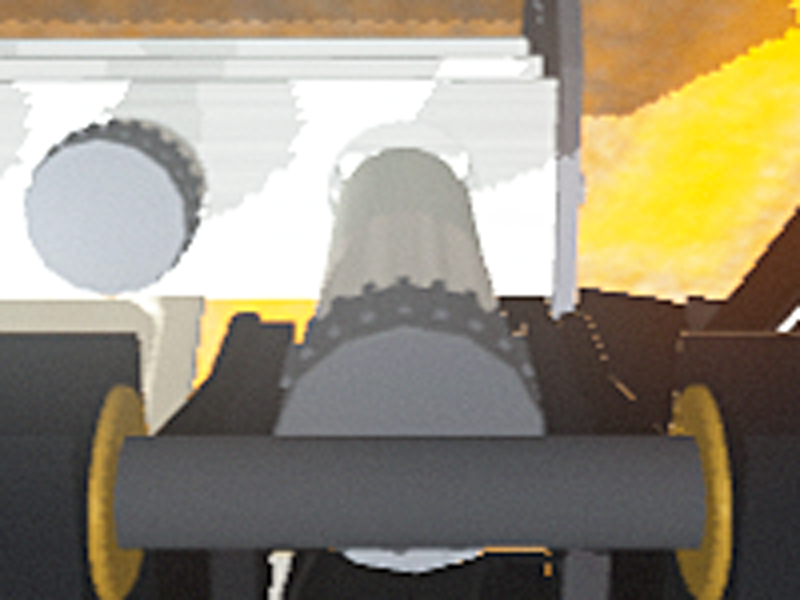

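The hole (x 330–470, top edge at row 122) frames the tube tip (335–470), so it is well lined up. I'll insert gently.

```bash
python3 -m pendant '[[20,[7,0.7,-0.3],[0,0,0]],[20,[14,0.7,-0.3],[0,0,0]],[20,[21,0.7,-0.3],[0,0,0]],[20,[28,0.7,-0.3],[0,0,0]],[20,[34,0.7,-0.3],[0,0,0]],[20,[34,0.7,-0.3],[0,0,0]]]'
python3 - <<'E'
from h import *
chk(.042)
E
```

```text
time_s: 16.77
tool_pos: [0.4663, 0.2771, 0.1557]
tool_rot: [-90.0, 54.9, 16.9]
force: [0.8, 0.9, -1.8]
grip_width: 0.0324
{'time_s': 16.7667, 'qpos': [-32.0027, -10.8953, -10.1067, 131.9443, 26.3084, 29.1725, 44.6468], 'tool_pos': [0.4663, 0.2771, 0.1557], 'tool_rot': [-89.9879, 54.9429, 16.868], 'force': [0.7797, 0.9319, -1.7769], 'grip_width': 0.0324}
shift [-1.1, -1.1, 0.1] turn [0.0004, 0.0003, -0.0009] norm 1.6 0.1
force tool axes [2.  0.2 0.7]
```

Through the top sheet with no contact force. I'll continue through the lower sheet.

```bash
python3 -m pendant '[[20,[6,-1,0],[0,0,0]],[20,[12,-1,0],[0,0,0]],[20,[18,-1,0],[0,0,0]],[20,[24,-1,0],[0,0,0]],[20,[30,-1,0],[0,0,0]],[20,[34,-1,0],[0,0,0]],[20,[34,-1,0],[0,0,0]]]'
python3 - <<'E'
from h import *
chk(0.006)
d=optics.read_camera("side");cv2.imwrite("pics/s13.png",cv2.resize(d["image"][170:270,240:340],None,fx=6,fy=6,interpolation=cv2.INTER_CUBIC))
E
```

```text
time_s: 17.35
tool_pos: [0.4857, 0.2831, 0.129]
tool_rot: [-90.0, 54.9, 16.9]
force: [-0.1, -0.0, -0.7]
grip_width: 0.0322
{'time_s': 17.35, 'qpos': [-30.4522, -5.849, -10.7113, 131.323, 31.1865, 25.1881, 40.4517], 'tool_pos': [0.4857, 0.2831, 0.129], 'tool_rot': [-89.9805, 54.9113, 16.8783], 'force': [-0.0913, -0.0354, -0.7398], 'grip_width': 0.0322}
shift [1.4, 0.1, 0.0] turn [0.0004, 0.0004, -0.0004] norm 1.4 0.0
force tool axes [ 0.5  0.5 -0. ]
```

View pics/s13.png

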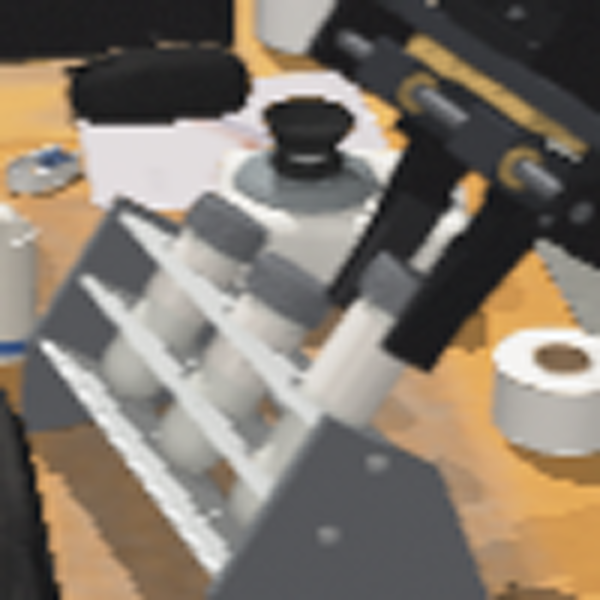

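```bash
python3 -m pendant '[[20,[3,0,0],[0,0,0]],[20,[5,0,0],[0,0,0]],[20,[7,0,0],[0,0,0]],[20,[7.5,0,0],[0,0,0]],[20,[7.5,0,0],[0,0,0]]]'
python3 -c "
from h import *
chk(0)"
```

```text
time_s: 17.82
tool_pos: [0.4898, 0.2845, 0.1238]
tool_rot: [-89.9, 54.8, 16.9]
force: [0.1, -0.3, -0.2]
grip_width: 0.0325
{'time_s': 17.8167, 'qpos': [-30.1842, -4.822, -10.8126, 131.1596, 32.4598, 24.3941, 39.3183], 'tool_pos': [0.4898, 0.2845, 0.1238], 'tool_rot': [-89.9388, 54.84, 16.9198], 'force': [0.0858, -0.2829, -0.2292], 'grip_width': 0.0325}
shift [0.6, 0.7, -0.2] turn [0.0002, 0.0008, 0.0009] norm 1.0 0.1
force tool axes [ 0.2  0.1 -0.3]
```

```bash
python3 -m pendant '[[20,[1,0,0],[0,0,0]],[20,[2,0,0],[0,0,0]],[20,[2,0,0],[0,0,0]]]'
python3 -m pendant '[[20,[1,0,0],[0,0,0]],[20,[1.5,0,0],[0,0,0]],[20,[1.5,0,0],[0,0,0]]]'
python3 -c "
from h import *
chk(0)"
```

```text
time_s: 18.07
tool_pos: [0.4916, 0.2856, 0.1243]
tool_rot: [-89.9, 54.7, 17.0]
force: [-7.0, -3.2, 9.6]
grip_width: 0.0324
time_s: 18.32
tool_pos: [0.4932, 0.2864, 0.1251]
tool_rot: [-89.9, 54.5, 17.0]
force: [-13.2, -6.6, 21.7]
grip_width: 0.0324
{'time_s': 18.3167, 'qpos': [-30.0733, -4.5355, -10.891, 130.8942, 33.1437, 24.1429, 38.7408], 'tool_pos': [0.4932, 0.2864, 0.1251], 'tool_rot': [-89.897, 54.4985, 16.9729], 'force': [-13.2305, -6.613, 21.7372], 'grip_width': 0.0324}
shift [-0.6, 4.6, -1.0] turn [0.0003, 0.0013, 0.0068] norm 4.7 0.4
force tool axes [-26.2  -0.8  -2.5]
```

Home: it bottomed within 1 mm of the grasp depth, with 26 N axial. I'll relax the push, check, then open.

```bash
python3 -m pendant '[[20,[-2,0,0],[0,0,0]],[20,[-3,0,0],[0,0,0]],[20,[-3,0,0],[0,0,0]]]'
python3 -c "
from h import *
chk(0)"
python3 -m pendant '[[36,[0,0,0],[0,0,0]],[42,[0,0,0],[0,0,0]],[50,[0,0,0],[0,0,0]],[50,[0,0,0],[0,0,0]],[50,[0,0,0],[0,0,0]],[50,[0,0,0],[0,0,0]]]'
python3 - <<'E'
from h import *
chk(0)
d=optics.read_camera("wrist");cv2.imwrite("pics/w14.png",d["image"])
E
```

```text
time_s: 18.57
tool_pos: [0.49, 0.2847, 0.1237]
tool_rot: [-89.9, 54.8, 16.9]
force: [-0.3, 0.2, -0.5]
grip_width: 0.0325
{'time_s': 18.5667, 'qpos': [-30.1696, -4.7869, -10.8241, 131.1599, 32.5376, 24.3345, 39.2447], 'tool_pos': [0.49, 0.2847, 0.1237], 'tool_rot': [-89.9153, 54.8116, 16.9484], 'force': [-0.3096, 0.227, -0.531], 'grip_width': 0.0325}
shift [0.4, 0.8, -0.3] turn [0.0002, 0.0011, 0.0014] norm 1.0 0.1
force tool axes [0.3 0.5 0.3]
time_s: 19.07
tool_pos: [0.49, 0.2847, 0.1234]
tool_rot: [-89.9, 54.8, 16.9]
force: [0.4, -0.2, -0.3]
grip_width: 0.0496
{'time_s': 19.0667, 'qpos': [-30.1633, -4.7449, -10.8231, 131.1449, 32.5467, 24.3366, 39.2415], 'tool_pos': [0.49, 0.2847, 0.1234], 'tool_rot': [-89.9321, 54.8374, 16.9295], 'force': [0.353, -0.2405, -0.2672], 'grip_width': 0.0496}
shift [0.1, 0.7, -0.2] turn [0.0003, 0.0009, 0.0009] norm 0.8 0.1
force tool axes [ 0.4 -0.1 -0.3]
```

View pics/w14.png

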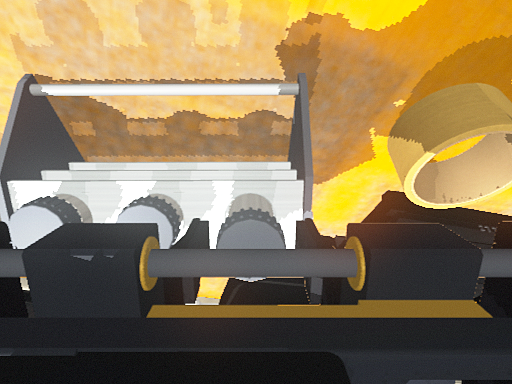

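The cap (~250,225) is free between the open fingers. I'll retreat along the axis.

```bash
python3 -m pendant '[[50,[-8,0,0],[0,0,0]],[50,[-18,0,0],[0,0,0]],[50,[-30,0,0],[0,0,0]],[50,[-42,0,0],[0,0,0]],[50,[-54,0,0],[0,0,0]],[50,[-66,0,0],[0,0,0]],[50,[-66,0,0],[0,0,0]],[50,[-66,0,0],[0,0,0]]]'
python3 - <<'E'
from h import *
st()
d=optics.read_camera("wrist");cv2.imwrite("pics/w15.png",d["image"]);W=cloud(d)
for l in ["long_tube","short_tube_1"]:
    for m in models.masks_of("wrist",l)[:2]:
        p=W[m["pixels"]];p=p[~np.isnan(p[:,0])];print(l,round(m["confidence"],2),len(p),np.median(p,0).round(4))
d=optics.read_camera("side");cv2.imwrite("pics/s15.png",cv2.resize(d["image"][165:345,220:380],None,fx=3.3,fy=3.3,interpolation=cv2.INTER_CUBIC));W=cloud(d)
for l in ["long_tube","short_tube_1","label_roll","marker"]:
    for m in models.masks_of("side",l)[:2]:
        p=W[m["pixels"]];p=p[~np.isnan(p[:,0])]
        if len(p):print("side",l,round(m["confidence"],2),len(p),(np.array(m["extent"])*[512,384,512,384]).round(),np.median(p,0).round(4))
for m in models.landmark_of("side","long_tube_cap")[:1]: print("cap px",m["centre"][1]*512,m["centre"][0]*384)
E
```

```text
time_s: 19.78
tool_pos: [0.4537, 0.274, 0.1786]
tool_rot: [-89.9, 54.7, 17.0]
force: [-0.5, 0.1, 0.5]
grip_width: 0.0497
{'time_s': 19.7833, 'qpos': [-32.9321, -14.5764, -9.8562, 131.93, 23.4368, 32.3625, 47.1483], 'tool_pos': [0.4537, 0.274, 0.1786], 'tool_rot': [-89.8537, 54.7119, 17.0217], 'force': [-0.4749, 0.056, 0.5052], 'grip_width': 0.0497}
long_tube 0.97 2131 [0.4812 0.2806 0.128 ]
short_tube_1 0.85 1688 [0.5116 0.2281 0.1093]
short_tube_1 0.77 1945 [0.5295 0.1731 0.1084]
side long_tube 0.57 443 [276. 216. 309. 262.] [0.5053 0.2986 0.1066]
side short_tube_1 0.82 343 [266. 212. 295. 249.] [0.5361 0.2448 0.0907]
side short_tube_1 0.69 295 [259. 204. 286. 237.] [0.5529 0.1873 0.0907]
side label_roll 0.63 416 [322. 228. 344. 247.] [0.3917 0.1894 0.0265]
side marker 0.61 297 [344. 247. 368. 288.] [0.3737 0.3076 0.0132]
cap px 308.224 215.80800000000002
```

View pics/s15.png

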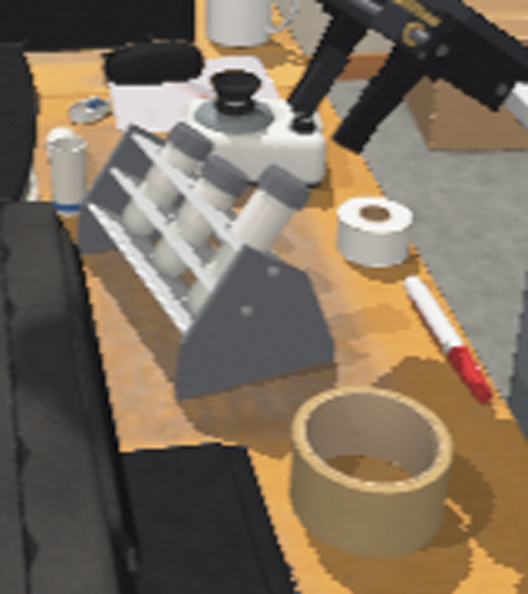

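View pics/w15.png

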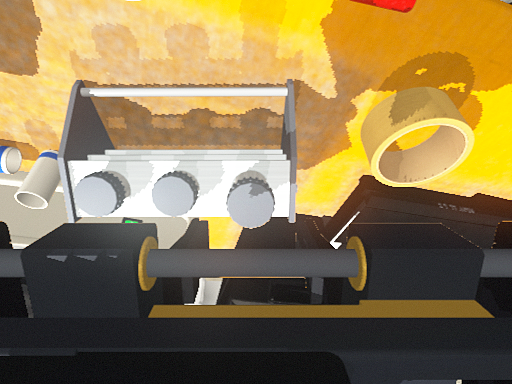

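Everything looks as it did at the start: the tube's position matches to 2 mm, the cup is up, and the gripper is clear. Handing in.

```bash
python3 -c "
from cell import env
print(env.sign_off())"
```

```text
the job is handed in; nothing more can be done
None
```

The long tube was mixed and put back in its own place, and I handed the job in at about 20 s of the 58 s allowed. `env.sign_off()` gave no verdict.

**Mixing:** I gripped the tube by its cap, drew it out along its 35° axis, set it upright and pressed it into the mixer cup. I held it there with about 19 N for roughly 2.7 s. The force jumped from 10.7 to about 18 N while the height stayed at 0.1746 m, so the cup was at its stop. I could not read the cup joint directly.

**Putting it back:** I slid the tube back along the same axis until it met the bottom of its place. It stopped within 1 mm of the depth at which I had gripped it, at about 26 N. I then eased off, opened the fingers and backed away 66 mm.

**Last checks:**
- **Long tube:** its position in the wrist and side cameras agreed with the start to about 2 mm.
- **Mixer cup:** it looked sprung back up in the side picture.
- **Short tubes, label roll and marker:** the tubes and the roll looked unmoved. The marker's side-camera position read about 5 mm different, but its outline in the picture had not moved, so I took that as measurement scatter.
- **Gripper:** it was clear of everything, with no contact force.

**Disagreements along the way:**
- The network marked the rack as the computer tower in one scene picture. I ignored that and worked out the tower's position from the depth data instead.
- The cameras differed by 3–7 mm on the cup and by about 3 mm on the tube.
- Joint 2 came close to its lower limit in front of the rack, so I corrected about 5 mm sideways before putting the tube back.

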